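# Swing the cap reader over the bottle and scan it

### The arm

A 6-joint arm with a two-finger parallel gripper is mounted at the origin on a cart in front of the work surface, level with it; the furniture and walls round the work are solid. World frame = base frame: x ahead of the robot, y to its left, z up, the work surface at z = 0. Lengths are in m, angles in rad, forces in N, time in s.
With the tool pointing down it reaches from about 0.325 to 0.9 m from the base axis. Payload 6.1 kg.
Tool frame: the origin (TCP) lies between the finger pads; the fingertips stand 19 mm ahead of it and the grasp point (between the pads) is the TCP; z points along the fingers, y is the line along which they close (so a half turn about z gives the same grasp; the last joint's range is limited). The gripper opens to 85 mm and grips with 20 to 120 N. Pads are 22 mm wide; open, the fingers measure 114 mm over their backs; the gripper's body (76 mm by 85 mm) begins 54 mm behind the grasp point. The pads swing forward as they close: fully open they stand 13 mm farther back than shut.
Start: joints at [-1.361, 0.22, 1.526, -0, 1.395, -0.126], TCP at [0.206, -0.59, 0.25] pointing down, gripper open.
Joint ranges: [-2.98, 2.98], [-0.91, 2.08], [0.09, 2.57], [-1.24, 4.39], [0.2, 2.65], [-2.68, 2.68]. Speed limits (rad/s): [2.57, 2.57, 3.01, 3.14, 3.14, 3.14].

### API

Orientations are given as a unit quaternion [w, x, y, z].
In Python, from plant import robot gives the robot as it stands.
- The arm moves only by the tool carry_out, never from a script. Its argument "deltas" is a list that holds one entry, the list of rows, each a list of 5 numbers: the closure in counts, from 0 (fully open) to 255 (shut), then the shift along the tool's x, y, z in mm, then the turn about the tool's z in degrees. A call has 1 to 8 rows; each row is the pose to reach, as a shift and turn from the pose commanded when the call began, along the tool's axes at that moment; what a row does not reach only later rows make up. A row lasts 1/10 s, in which the tool goes at most 50 mm and 8.59 degrees, less where a joint would pass 70% of its speed; a pose out of reach is approached as far as the arm can. A call with a gripper value outside its range is refused whole. The fingers move at their own pace and stop on an object; the grip force is fixed at half the most. Time passes only in rows, so rows that repeat a pose let the fingers close. It gives the time, the measured TCP pose, the force, the opening and the grip force at its end, in the units of the state.
- robot.state(): the state, without advancing time (a new reading comes with each control period).
- robot.grab_frame(name): name is "scene" or "top" or "wrist"; returns a dict with "image" (384x512x3 uint8, red, green, blue), "camera_matrix" (3x3 intrinsics, pixels), "rvec" (rotation vector, rad) and "tvec" (3), from world to camera coordinates, as OpenCV has them; the wrist camera has in their place "hand_eye" (4x4, takes a point from camera to tool coordinates, whose origin is the TCP and whose axes are the flange's). Camera axes: x right, y down, z forward; pixel columns grow to the right and rows downward; lengths in m; the calibration is good to about 2 mm. A picture is of the moment at which its call begins: read the wrist's pose just before it. There is no depth.
- robot.job_done(): hands the job in; it is judged then, once.
The state is a dict: "t": time; "q": joint angles; "dq": joint speeds; "effort": joint torques, N m; "ee_pos": TCP position; "eef_rot": TCP orientation; "wrist_force": force on the tool from outside, world axes, zero at the start; "moment": the same for the moment, N m; "finger_gap": finger opening in m; "finger_force": force on a finger pad.
Only numpy, scipy, OpenCV 4.12 (cv2) and the standard library are available. Lean on these libraries where they do the work, as an engineer would, in place of code of your own. Each camera call takes 0.05 s, during which the arm holds its last target. There are 200 camera calls.

### The job

Three containers stand under the swing-arm cap reader: two tall slim tubes and one shorter, stouter bottle. With a fingertip against its side, gently push the reader's arm round, without gripping it, until the reading head is centred over the bottle's cap and stays there; then press the key on top of the head fully down to scan, and let it come up again. Leave the containers and everything else standing where they are, and the head over the cap.

Things in the scene. Friction and masses are not known exactly. Their poses are not given: they have to be found in the camera images.
- pivot (a point): Point on the upright turning axis of the arm, 153 mm above the bench. The fixed stand is a flat base plate, 250 x 215 x 8 mm, with a column 28 mm thick near the long side away from the three containers; on the column turns a hub, 42 mm in diameter, its top 168 mm above the bench.
- reader_arm: Arm with reading head. Origin on the turning axis, 135 mm above the bench; its -y axis points to the head. The arm is an upright bar 12 mm thick, 141 to 165 mm above the bench, free from 21 to 117 mm from the axis; pushing it takes about 2 N at 100 mm from the axis. The head is a white drum, 46 mm in diameter, centred 140 mm from the axis, 132 to 169 mm above the bench.
- lens (a point): Middle of the lens on the underside of the reading head, 140 mm from the turning axis, 132 mm above the bench. It moves with the arm on a level circle.
- swing_hub (a joint): Angle of the arm in rad, from -1.2 to 1.2, stops at both ends; grows anticlockwise seen from above. At 0 the arm is square to the long side of the base plate. Stiff with friction: it stays where it is left and does not coast.
- key_top (a point): Middle of the top of the round black scan key (26 mm in diameter) on top of the reading head, 179 mm above the bench when up; it stands 10 mm proud of the head and moves with it.
- scan_key (a joint): Travel of the scan key: 0 up, 0.005 m fully down. Springy: it starts to move at about 1 N, is fully down at about 5 N, and comes up when let go.
- bottle: The stout reagent bottle, 44 mm in diameter and 90 mm tall with its cap, loose; origin at the centre of its underside, 8 mm above the bench. It stands on one of three round seats of the base plate, 140 mm from the turning axis, at arm angles of about -0.7, 0 and 0.7 rad; which container stands on which seat varies.
- cap (a point): Centre of the top of that bottle's cap (26 mm in diameter), 98 mm above the bench.
- tube_a: Slim self-standing screw-cap tube, 34 mm in diameter and 117 mm tall, loose, on one of the other seats; origin at the centre of its underside. Its top is 125 mm above the bench, 7 mm below the reading head. Leave it alone.
- tube_b: Like the other slim tube but 113 mm tall, on the remaining seat; origin at the centre of its underside. Leave it alone.
- small_bottle: Bystander: small reagent bottle 36 mm in diameter, 75 mm tall, on the bench beyond the stand, not under the reader; origin at the centre of its underside.
Mind the look-alikes: they are no part of the job. What is shaped like the bottle but turquoise is not meant.

How it is judged:
On the way, in this order (a step that is already met when the one before it is completed fails the run):
1. the head is pushed over the bottle's cap and rests there, the key still up (horizontal distance between lens and cap below 0.012 m and velocity of joint swing_hub between -0.05 and 0.05 rad/s and value of joint scan_key below 0.0015 m), for 0.2 s.
2. the key is pressed down while the head is over the cap (horizontal distance between lens and cap below 0.012 m and value of joint scan_key above 0.0035 m), for 0.05 s.
3. the key is up again (value of joint scan_key below 0.0015 m), for 0.1 s.
At the end, for the whole second after the job is handed in: The lens is within 12 mm (level distance) of the centre of the bottle's cap and at rest, the key is up again after its press, the bottle and both tubes stand upright within 15 mm of where they were, the small bottle beyond the stand within 30 mm (horizontal distance between lens and cap below 0.012 m and value of joint scan_key below 0.0015 m and angular speed of reader_arm below 0.05 rad/s and angle between each of bottle, tube_a, tube_b's own z axis and vertical below 0.1 rad and not (distance of bottle from where it was at the start of the episode above 0.015 m) and not (distance of tube_a from where it was at the start of the episode above 0.015 m) and not (distance of tube_b from where it was at the start of the episode above 0.015 m) and not (distance of small_bottle from where it was at the start of the episode above 0.03 m)); the robot touches nothing.
It fails at once if the bottle or a tube is shifted, lifted or tipped (more than 15 mm or 0.25 rad) (distance of any of bottle, tube_a, tube_b from where it was at the start of the episode above 0.015 m or angle between any of bottle, tube_a, tube_b's own z axis and vertical above 0.25 rad).
It fails at once if the small bottle beyond the stand is moved more than 30 mm (distance of small_bottle from where it was at the start of the episode above 0.03 m).
It fails at once if the key is pressed while the head is not over the bottle's cap (not (horizontal distance between lens and cap below 0.02 m) and value of joint scan_key above 0.0035 m).
It fails at once if the arm or head is gripped or forced (over 35 N) (contact force between the fingers and reader_arm above 35 N).
It also fails if it takes over 51 s, if anything falls off the work surface, if the arm or the gripper's body presses on something with over 40 N, if the wrist force passes 120 N, or if a joint passes its speed limit or range.

## Working session

There is one attempt and no reset: what is moved stays moved. The work goes in short steps, Python scripts to look and compute and a tool call to move; the robot and the scene stay as the last step left them, time stands still between calls to the robot, and variables do not carry over. Pictures are saved under pics/ and viewed, at most 10 in all, crops included, and the job is handed in when it is done.

Besides the shell and the picture viewer there is one more tool, called after "Call:" as name([rows], argument=value, ...), one row to a line, values as JSON. carry_out: Moves the arm, as the interface text tells. Its arguments: {"type":"object","properties":{"deltas":{"type":"array","items":{"type":"array","items":{"type":"array","items":{"type":"number"}}}}},"required":["deltas"]}

```bash
mkdir -p pics
cat > h.py <<'E'
import numpy as np, cv2
from plant import robot
def ray(f,u,v):
    R=cv2.Rodrigues(np.array(f["rvec"],float))[0]; t=np.array(f["tvec"],float).ravel()
    p=cv2.undistortPoints(np.array([[[u,v]]],float),np.array(f["camera_matrix"],float),None)[0,0]
    return -R.T@t, R.T@np.array([p[0],p[1],1])
def onz(f,u,v,z):
    c,d=ray(f,u,v); return c+d*(z-c[2])/d[2]
def proj(f,P):
    return cv2.projectPoints(np.array(P,float).reshape(-1,3),np.array(f["rvec"],float),np.array(f["tvec"],float),np.array(f["camera_matrix"],float),None)[0].reshape(-1,2)
E
python3 - <<'E'
from h import *
import pickle
for n in("top","scene"):
    f=robot.grab_frame(n); pickle.dump(f,open(n+".pkl","wb"))
    cv2.imwrite(f"pics/{n}0.png",cv2.resize(f["image"][:,:,::-1],(800,600)))
s=robot.state();print(s["t"],s["ee_pos"],s["eef_rot"],s["finger_gap"],s["wrist_force"])
E
```

```text
0.1 [ 0.20583999 -0.5895912   0.24930459] [-8.83065875e-04  9.85934399e-01  1.67130424e-01 -4.79185750e-05] 0.08574788278131938 [ 0.30348717 -1.13300378  1.10625008]
```

View pics/top0.png

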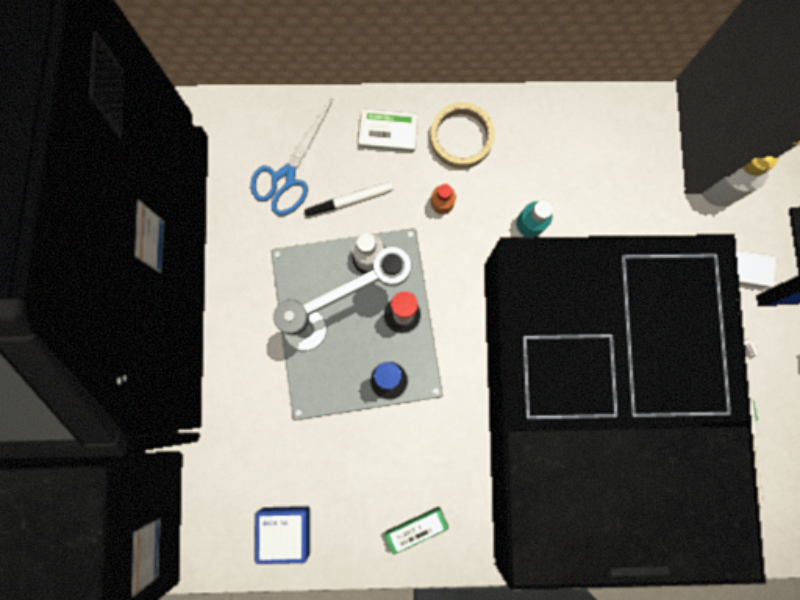

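View pics/scene0.png

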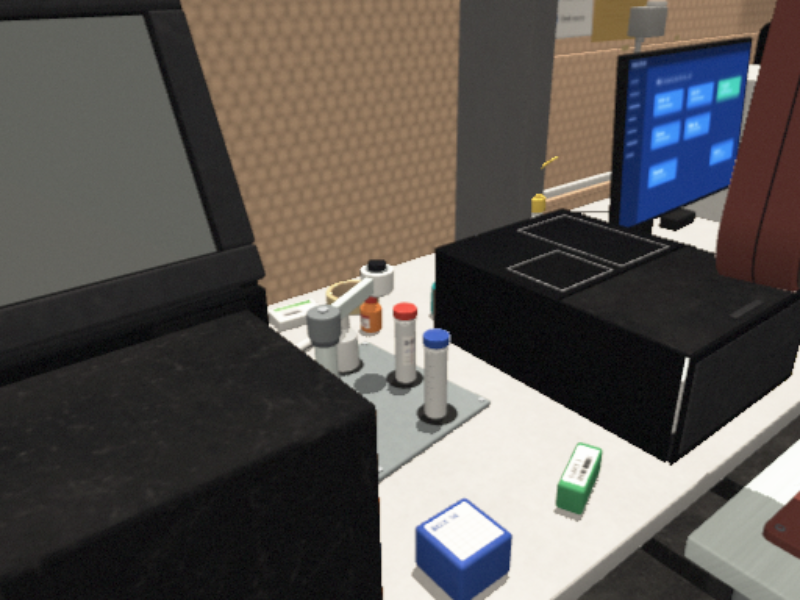

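The stout white-capped bottle is at (367,245) in the top view. The red-capped tube is at (403,303), the blue-capped tube at (388,378), the orange bystander at (444,200), and the turquoise look-alike at (535,217), off the stand. The drum with the black key is at (392,265) and the hub at (292,316).

Run:
```python
from h import *
import pickle
f=pickle.load(open("top.pkl","rb")); im=f["image"]; k=.64
g=lambda u,v,z:onz(f,u*k,v*k,z)
print("cam",ray(f,0,0)[0])
for n,u,v,z in[("hub",292,316,.168),("key",392,265,.179),("cap",367,242,.098),("red",404,303,.123),("blue",388,376,.123),("orange",445,191,.075),("turq",542,211,.09),
 ("plateTL",275,248,.008),("TR",414,231,.008),("BR",440,396,.008),("BL",295,418,.008),("boxTL",497,237,.15),("boxBL",490,432,.15),("leftbox",205,130,.2),("leftbox2",200,430,.2)]:
    print(n,g(u,v,z).round(4))
c=im[130:270,160:300,::-1]; cv2.imwrite("pics/crop1.png",cv2.resize(c,None,fx=4.2,fy=4.2,interpolation=cv2.INTER_CUBIC))
```

```text
cam [0.43070877 0.21510217 1.07239315]
hub [0.5428 0.3394 0.168 ]
key [0.6019 0.2167 0.179 ]
cap [0.6492 0.2497 0.098 ]
red [0.5627 0.2022 0.123 ]
blue [0.4698 0.2241 0.123 ]
orange [0.7249 0.1419 0.075 ]
turq [0.6905 0.0115 0.09  ]
plateTL [0.6625 0.3864 0.008 ]
TR [0.6848 0.184  0.008 ]
BR [0.445  0.1521 0.008 ]
BL [0.4185 0.3565 0.008 ]
boxTL [0.6415 0.0829 0.15  ]
boxBL [0.3984 0.1006 0.15  ]
leftbox [0.7688 0.4416 0.2   ]
leftbox2 [0.4094 0.4392 0.2   ]
```

View pics/crop1.png

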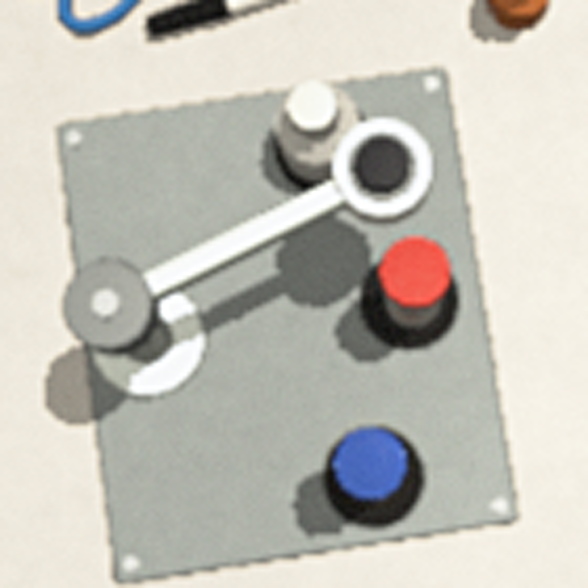

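The enlarged crop confirms it: the stout bottle with the narrower white cap is at crop (312,105). The head is at (383,164), about 24° clockwise of it, with the red and blue tubes on the other seats. The hub-to-cap distance measures 139 mm, which agrees with the given 140. I'm moving up and over with the fingers shut.

Call:
carry_out([
  [[255,0,0,-50,0],[255,0,0,-100,0],[255,33,-37,-100,0],[255,66,-75,-100,0],[255,99,-113,-100,0],[255,132,-150,-100,0],[255,165,-188,-100,0],[255,198,-225,-100,0]],
])

```text
t: 0.9
ee_pos: [0.3188, -0.3105, 0.3499]
eef_rot: [-0.0, 0.986, 0.167, -0.0]
wrist_force: [1.1, -0.5, 0.1]
finger_gap: 0.0001
finger_force: 0.0
```

Call:
carry_out([
  [[255,33,-37,0,0],[255,66,-75,0,0],[255,99,-113,0,0],[255,132,-150,0,0],[255,165,-188,0,0],[255,198,-225,0,0],[255,231,-263,0,-3],[255,264,-300,0,-6]],
])

```text
t: 1.7
ee_pos: [0.4692, 0.0599, 0.3502]
eef_rot: [0.0, 0.976, 0.22, 0.0]
wrist_force: [1.2, -0.7, 0.3]
finger_gap: -0.0
finger_force: 0.0
```

Call:
carry_out([
  [[255,35,-32,0,0],[255,70,-65,0,0],[255,106,-98,0,0],[255,142,-131,0,0],[255,142,-131,40,0],[255,142,-131,80,0],[255,142,-131,120,0],[255,142,-131,120,0]],
])

```text
t: 2.5
ee_pos: [0.5374, 0.2357, 0.2227]
eef_rot: [0.0, 0.976, 0.219, -0.007]
wrist_force: [-1.7, -1.5, -0.7]
finger_gap: 0.0001
finger_force: 0.0
```

Run:
```python
from h import *
f=robot.grab_frame("wrist"); cv2.imwrite("pics/w1.png",f["image"][:,:,::-1])
g=robot.grab_frame("top");s=robot.state();print(s["ee_pos"],np.array(f["hand_eye"]).round(3))
c=np.hstack([f["image"],g["image"]])[:,:,::-1];cv2.imwrite("pics/w1.png",cv2.resize(c,(800,300)))
```

```text
[0.54125963 0.23655812 0.23015678] [[-0.001 -0.966 -0.259  0.067]
 [ 1.    -0.001 -0.    -0.   ]
 [ 0.    -0.259  0.966 -0.123]
 [ 0.     0.     0.     1.   ]]
```

View pics/w1.png

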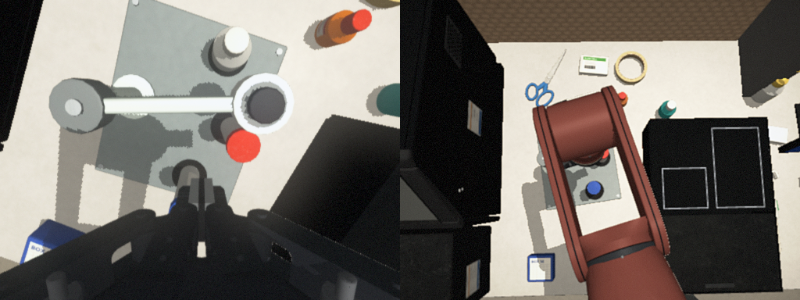

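The wrist view shows the bar level across the image from hub (75,106) to key (267,104), the white cap at (236,41), and the shut fingers at (200,185) beside the bar. I'm measuring once more from here.

```bash
cat >> h.py <<'E'
from scipy.spatial.transform import Rotation as Ro
def wz(f,s,u,v,z):
    H=np.array(f["hand_eye"]);p=cv2.undistortPoints(np.array([[[u,v]]],float),np.array(f["camera_matrix"],float),None)[0,0]
    R=Ro.from_quat(np.roll(s["eef_rot"],-1)).as_matrix()
    d=R@H[:3,:3]@np.array([p[0],p[1],1]); c=R@H[:3,3]+s["ee_pos"]
    return c+d*(z-c[2])/d[2]
E
python3 - <<'E'
from h import *
s=robot.state();f=robot.grab_frame("wrist");im=f["image"]; hsv=cv2.cvtColor(im,cv2.COLOR_RGB2HSV)
def ctr(mask,u,v):
    n,l,st,c=cv2.connectedComponentsWithStats(mask.astype(np.uint8)); i=l[v,u]; return c[i],st[i]
key,st=ctr(hsv[:,:,2]<95,342,133); print("key px",key,st)
cap,st2=ctr((hsv[:,:,2]>225),302,52); print("cap px",cap,st2)
K=wz(f,s,*key,.179);C=wz(f,s,*cap,.098);Hh=wz(f,s,95,135,.168)
print(s["ee_pos"],"key",K,"cap",C,"hub",Hh, np.linalg.norm(K-Hh),np.linalg.norm((C-Hh)[:2]))
a=lambda d:np.degrees(np.arctan2(d[1],d[0]));print(a(K-Hh),a(C-Hh),im[52,302],im[133,342])
E
```

```text
key px [235.15105232 134.93748886] [     0      0    512    384 117787]
cap px [379.48026633 101.72015866] [  173     0   339   276 35295]
[0.54125963 0.23655812 0.23015678] key [0.58492717 0.27166985 0.179     ] cap [0.65106024 0.17973177 0.098     ] hub [0.54779663 0.34862963 0.168     ] 0.08615384076703961 0.19796429732735052
-64.2442349323961 -58.55851912776731 [245 249 245] [101 103 103]
```

Run:
```python
from h import *
s=robot.state();f=robot.grab_frame("wrist")
im=f["image"]; g=cv2.cvtColor(im,cv2.COLOR_RGB2GRAY)
for n,(u,v),r,(a,b) in[("key",(342,133),45,(15,55)),("cap",(302,52),35,(10,28)),("hub",(97,135),60,(25,50))]:
    w=g[max(v-r,0):v+r,max(u-r,0):u+r]
    h=cv2.HoughCircles(cv2.medianBlur(w,3),cv2.HOUGH_GRADIENT,1.2,8,param1=80,param2=12,minRadius=a,maxRadius=b)
    for c in (h[0][:3] if h is not None else []): 
        U,V=c[0]+max(u-r,0),c[1]+max(v-r,0); print(n,U,V,c[2],wz(f,s,U,V,{"key":.179,"cap":.098,"hub":.168}[n]).round(4))
cv2.imwrite("pics/w2.png",cv2.resize(im[10:230,40:410,::-1],None,fx=2,fy=2))
```

```text
key 333.6 145.0 30.36 [0.6052 0.2181 0.179 ]
key 330.0 136.6 31.920002 [0.6086 0.2223 0.179 ]
key 338.4 124.600006 41.4 [0.6165 0.2212 0.179 ]
cap 294.0 69.2 23.08 [0.6457 0.2538 0.098 ]
cap 300.0 63.2 16.36 [0.6516 0.2515 0.098 ]
cap 285.6 72.8 16.24 [0.6404 0.2586 0.098 ]
hub 101.200005 147.6 34.6 [0.5429 0.3443 0.168 ]
hub 122.8 141.6 30.4 [0.5521 0.3334 0.168 ]
hub 106.0 140.4 34.6 [0.5484 0.3429 0.168 ]
```

View pics/w2.png

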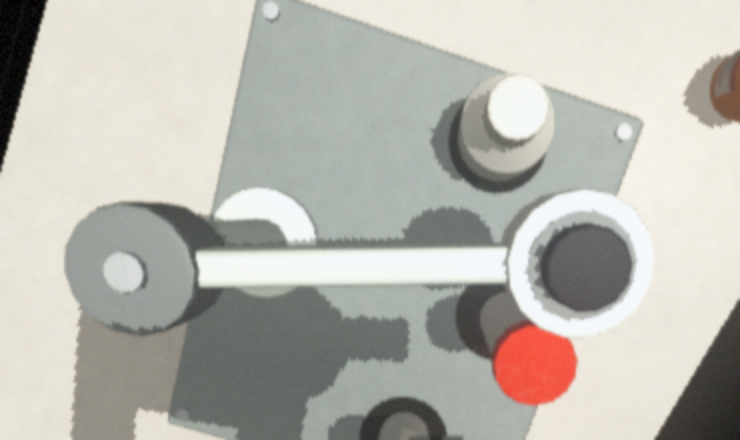

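Settled view: cap at crop (518,106), key at (587,267), hub at (127,268). Averaged over both views, the cap is at about (0.650, 0.251), the hub at (0.544, 0.3415) and the key at (0.604, 0.218). The arm needs to turn about +23.6°. I'm lowering beside the bar now and then pushing slowly.

Call:
carry_out([
  [[255,0,0,20,0],[255,0,0,40,0],[255,0,0,63,0],[255,0,0,63,0],[255,10,0,63,0],[255,18,0,63,0],[255,24,0,63,0],[255,24,0,63,0]],
])

```text
t: 3.5
ee_pos: [0.565, 0.2475, 0.1687]
eef_rot: [-0.0, 0.976, 0.219, 0.001]
wrist_force: [0.5, -1.1, -0.7]
finger_gap: -0.0004
finger_force: 0.0
```

Call:
carry_out([
  [[255,4,0,0,0],[255,8,0,0,-1],[255,12,1,0,-3],[255,17,1,0,-6],[255,22,1,0,-9],[255,27,1,0,-12],[255,32,1,0,-15],[255,32,1,0,-15]],
])

```text
t: 4.3
ee_pos: [0.593, 0.2598, 0.1671]
eef_rot: [-0.0, 0.939, 0.344, -0.0]
wrist_force: [0.4, 0.0, -0.2]
finger_gap: 0.0001
finger_force: 0.0
```

Run:
```python
from h import *
s=robot.state();f=robot.grab_frame("wrist");print(s["t"],s["ee_pos"],s["eef_rot"],s["wrist_force"])
cv2.imwrite("pics/w3.png",cv2.resize(f["image"][:,:,::-1],(768,576)))
```

```text
4.3 [0.59296869 0.25978951 0.1671365 ] [-3.53086954e-05  9.38787591e-01  3.44496504e-01 -1.32503679e-04] [ 0.42102438  0.02992798 -0.15535479]
```

View pics/w3.png

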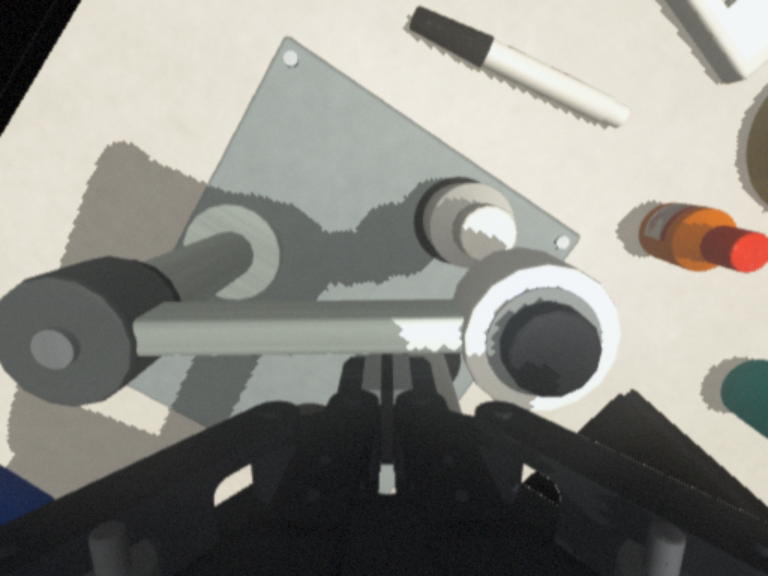

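The bar is level in the wrist view with the fingertips at its edge (400,355). The key is at (550,348), the cap at (487,230) and the hub pin at (53,348). I'm computing the remaining angle.

Run:
```python
from h import *
s=robot.state();f=robot.grab_frame("wrist")
K=wz(f,s,550/1.5,348/1.5,.179);C=wz(f,s,487/1.5,230/1.5,.098);H=wz(f,s,55/1.5,345/1.5,.168)
a=lambda d:np.degrees(np.arctan2(d[1],d[0]))
print(K,C,H,a(K-H),a(C-H),np.linalg.norm((K-H)[:2]),np.linalg.norm((C-H)[:2]))
yaw=2*np.degrees(np.arctan2(s["eef_rot"][2],s["eef_rot"][1]));print(yaw, "bar az by fingers",yaw-90)
```

```text
[0.63682951 0.24067362 0.179     ] [0.65229494 0.25420429 0.098     ] [0.54460169 0.34435406 0.168     ] -48.345651226965 -39.93262160050189 0.13876456336681786 0.1404450620654964
40.20520567893831 bar az by fingers -49.79479432106169
```

Call:
carry_out([
  [[255,4,0,0,-2],[255,8,1,0,-5],[255,11,1,0,-7],[255,13,1,0,-8],[255,13,1,0,-8],[255,13,1,0,-8]],
])

```text
t: 5.0
ee_pos: [0.6032, 0.2671, 0.1671]
eef_rot: [0.0, 0.913, 0.408, -0.0]
wrist_force: [-0.0, -2.0, -0.6]
finger_gap: 0.0003
finger_force: 0.7
```

Run:
```python
from h import *
s=robot.state();f=robot.grab_frame("wrist");print(s["t"],s["ee_pos"],s["eef_rot"],s["wrist_force"])
cv2.imwrite("pics/w4.png",cv2.resize(f["image"][:,:,::-1],(768,576)))
```

```text
5.0 [0.60316239 0.26712723 0.16712822] [ 2.57252954e-05  9.12908141e-01  4.08165047e-01 -1.43507403e-04] [-0.04022606 -2.00790182 -0.56659824]
```

View pics/w4.png

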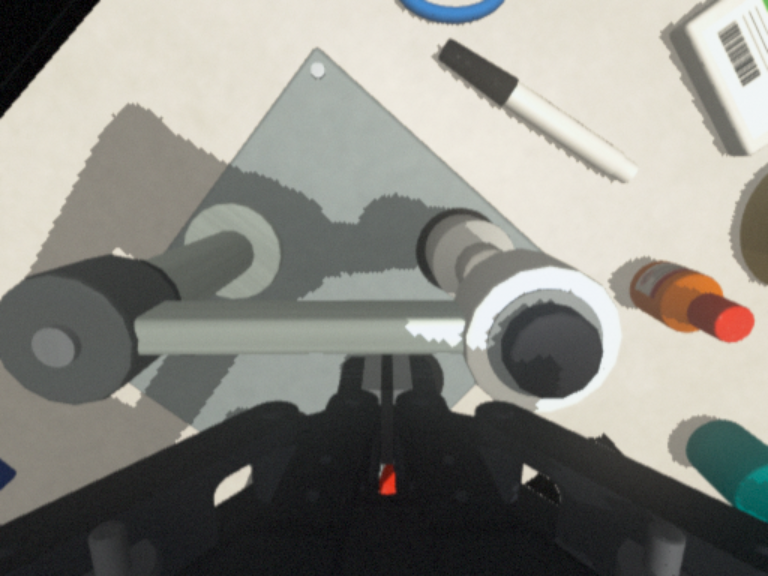

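Key now at (551,348), with the cap mostly hidden behind the drum at about (487,265). Checking the remaining offset.

Run:
```python
from h import *
s=robot.state();f=robot.grab_frame("wrist")
K=wz(f,s,551/1.5,348/1.5,.179);H=wz(f,s,55/1.5,345/1.5,.168)
print(s["ee_pos"],K,H,np.degrees(np.arctan2(*(K-H)[1::-1])),"to cap",np.array([.6515,.253])-K[:2])
```

```text
[0.60318106 0.26718304 0.16719466] [0.64971657 0.25406667 0.179     ] [0.54371301 0.34415844 0.168     ] -40.36100536924787 to cap [ 0.00178343 -0.00106667]
```

The head is within about 2 mm of the cap. I'm backing off, rising, and moving over the key.

Call:
carry_out([
  [[255,-10,0,0,0],[255,-25,0,0,0],[255,-25,0,-35,0],[255,-25,0,-70,0],[255,-25,0,-70,0],[255,0,22,-70,0],[255,21,43,-70,0],[255,21,43,-70,0]],
])

```text
t: 5.9
ee_pos: [0.6513, 0.2537, 0.2363]
eef_rot: [0.0, 0.913, 0.408, 0.0]
wrist_force: [-0.7, 0.3, -0.3]
finger_gap: -0.0006
finger_force: 0.0
```

Run:
```python
from h import *
s=robot.state();f=robot.grab_frame("wrist");print(s["t"],s["ee_pos"],s["wrist_force"])
g=robot.grab_frame("scene")["image"][140:300,150:320]
c=np.hstack([cv2.resize(f["image"],(500,375)),cv2.resize(g,(300,375))])[:,:,::-1]
cv2.imwrite("pics/w5.png",c)
```

```text
5.9 [0.65130873 0.25370671 0.23625372] [-0.72563448  0.26830461 -0.29327087]
```

View pics/w5.png

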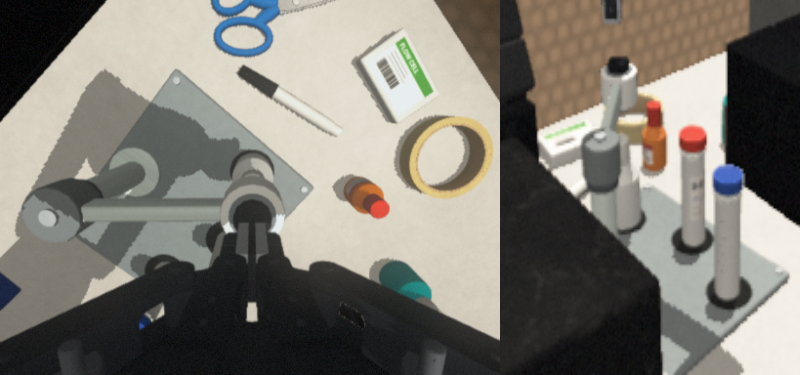

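The fingers are above the key at (250,215), with a gap of about 37 mm to the key in the scene view. Before pressing, I'm cross-checking head against bottle with the scene camera's calibration: the drum is at about crop (618,85) and the bottle's visible right edge at about (645,205).

Run:
```python
from h import *
f=robot.grab_frame("scene"); g=f["image"].astype(int)
tocrop=lambda p:(p-[150,140])*[300/170,375/160]
C=np.array([.6505,.2515]); 
print("bottle axis z=.03,.06 ; key; drum mid",tocrop(proj(f,[[*C,.03],[*C,.06],[*C,.179],[*C,.150]])).round(1))
c,_=ray(f,0,0); d=np.r_[C,0.05]-c; r=np.array([d[1],-d[0]])/np.hypot(d[0],d[1])
print("bottle right/left edges z=.05",tocrop(proj(f,[[*(C+.022*r),.05],[*(C-.022*r),.05]])).round(1),"drum edges",tocrop(proj(f,[[*(C+.023*r),.15],[*(C-.023*r),.15]])).round(1))
v=int(round(140+proj(f,[[*C,.05]])[0,1]-140)); print(v,[tuple(g[v,u]) for u in range(212,240,2)])
v=int(proj(f,[[*C,.15]])[0,1]); print(v,[(u,g[v,u].sum()) for u in range(200,236)])
```

```text
bottle axis z=.03,.06 ; key; drum mid [[121.5 199.7]
 [120.3 172.9]
 [115.3  59.6]
 [116.6  88.3]]
bottle right/left edges z=.05 [[137.7 180.4]
 [103.7 183.4]] drum edges [[135.1  86.9]
 [ 98.   89.7]]
218 [(np.int64(70), np.int64(72), np.int64(72)), (np.int64(61), np.int64(62), np.int64(62)), (np.int64(67), np.int64(69), np.int64(67)), (np.int64(189), np.int64(185), np.int64(177)), (np.int64(184), np.int64(181), np.int64(171)), (np.int64(171), np.int64(169), np.int64(160)), (np.int64(153), np.int64(150), np.int64(144)), (np.int64(141), np.int64(137), np.int64(130)), (np.int64(130), np.int64(131), np.int64(121)), (np.int64(243), np.int64(238), np.int64(230)), (np.int64(235), np.int64(231), np.int64(223)), (np.int64(225), np.int64(223), np.int64(215)), (np.int64(242), np.int64(238), np.int64(229)), (np.int64(241), np.int64(236), np.int64(228))]
177 [(200, np.int64(356)), (201, np.int64(343)), (202, np.int64(340)), (203, np.int64(331)), (204, np.int64(325)), (205, np.int64(336)), (206, np.int64(335)), (207, np.int64(404)), (208, np.int64(454)), (209, np.int64(469)), (210, np.int64(479)), (211, np.int64(486)), (212, np.int64(478)), (213, np.int64(502)), (214, np.int64(511)), (215, np.int64(512)), (216, np.int64(498)), (217, np.int64(451)), (218, np.int64(409)), (219, np.int64(445)), (220, np.int64(477)), (221, np.int64(470)), (222, np.int64(455)), (223, np.int64(448)), (224, np.int64(436)), (225, np.int64(425)), (226, np.int64(404)), (227, np.int64(428)), (228, np.int64(633)), (229, np.int64(673)), (230, np.int64(667)), (231, np.int64(686)), (232, np.int64(706)), (233, np.int64(708)), (234, np.int64(710)), (235, np.int64(706))]
```

Both agree with prediction: the bottle edge is off by +1.3 px and the drum edges by +1 px, so the head and cap are aligned to about 1–2 mm. Pressing now.

Call:
carry_out([
  [[255,0,0,15,0],[255,0,0,30,0],[255,0,0,36,0],[255,0,0,38,0],[255,0,0,40,0],[255,0,0,41,0],[255,0,0,41,0]],
])

```text
t: 6.75
ee_pos: [0.6496, 0.2545, 0.1969]
eef_rot: [0.0, 0.913, 0.409, 0.0]
wrist_force: [-2.0, 0.4, 2.2]
finger_gap: -0.0003
finger_force: 1.0
```

Call:
carry_out([
  [[255,0,0,1,0],[255,0,0,2,0],[255,0,0,3,0],[255,0,0,4,0],[255,0,0,4,0]],
])

```text
t: 7.25
ee_pos: [0.6497, 0.2545, 0.1931]
eef_rot: [0.0, 0.913, 0.409, 0.001]
wrist_force: [-0.4, 0.5, 6.1]
finger_gap: 0.0002
finger_force: 2.5
```

Call:
carry_out([
  [[255,0,0,1,0],[255,0,0,1.5,0],[255,0,0,1.5,0]],
])

```text
t: 7.55
ee_pos: [0.6501, 0.2549, 0.1929]
eef_rot: [-0.0, 0.913, 0.409, 0.001]
wrist_force: [-2.8, 0.1, 10.1]
finger_gap: 0.0004
finger_force: 4.9
```

The key has bottomed out: it stays at the same height while the force rises to 10 N. Lifting off.

Call:
carry_out([
  [[255,0,0,-3,0],[255,0,0,-8,0],[255,0,0,-20,0],[255,0,0,-50,0],[255,0,0,-90,0],[255,0,0,-90,0],[255,0,0,-90,0],[255,0,0,-90,0]],
])

```text
t: 8.35
ee_pos: [0.6488, 0.254, 0.2795]
eef_rot: [-0.0, 0.913, 0.409, -0.001]
wrist_force: [-0.5, 0.8, -0.6]
finger_gap: 0.0003
finger_force: 0.0
```

Run:
```python
from h import *
s=robot.state();f=robot.grab_frame("wrist");print(s["t"],s["ee_pos"],s["wrist_force"])
g=robot.grab_frame("scene")["image"]
v=177;print([(u,int(g[v,u].sum())) for u in range(204,231)])
cv2.imwrite("pics/w6.png",np.hstack([cv2.resize(f["image"],(500,375)),cv2.resize(g[140:300,150:320],(300,375))])[:,:,::-1])
```

```text
8.35 [0.64876624 0.2540352  0.27948069] [-0.46148258  0.75957273 -0.56187181]
[(204, 334), (205, 326), (206, 333), (207, 407), (208, 459), (209, 477), (210, 485), (211, 493), (212, 492), (213, 508), (214, 513), (215, 515), (216, 717), (217, 707), (218, 539), (219, 465), (220, 474), (221, 466), (222, 460), (223, 450), (224, 434), (225, 421), (226, 401), (227, 414), (228, 627), (229, 673), (230, 674)]
```

View pics/w6.png

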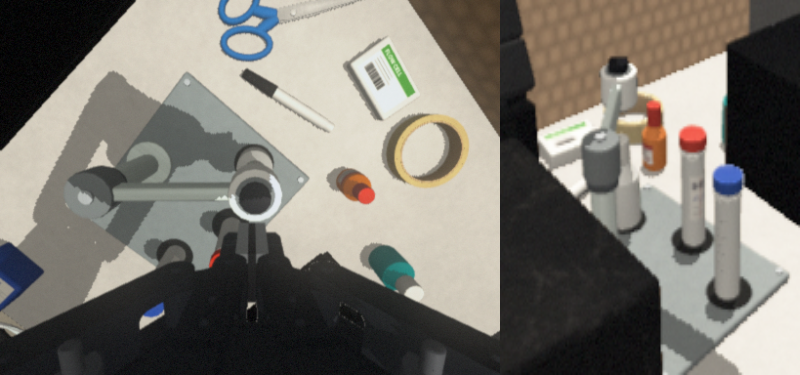

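The drum hasn't moved (same edge pixels), the key is up at (618,65), and all the containers are standing. The fingers are clear of everything, so I'm handing in.

```bash
python3 -c "
from plant import robot
print(robot.job_done())"
```

```text
the job is handed in; nothing more can be done
None
```

I pushed the reading head to within about 2 mm of the bottle's cap centre, pressed the key fully down and let it come up again; in the last pictures nothing else had moved, and I handed the job in at about 8.4 s (no verdict was returned).

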